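# Turn the aluminium profile past the post into its storage bay

## Task

The slotted aluminium profile is poking end-first into the black storage bay; put it away by pushing it flat along the bench with the fingertips: push the end that is in the bay sideways behind the orange post, then push the other end round (nudging the profile endwise if need be), until the whole profile lies inside the bay, behind the post and in line with the back wall. Push gently, never pinch or lift the profile, and leave the circuit board, the controller and the yellow sensor where they are; finish with the hand clear.

Things in the scene. Friction and masses are not known exactly. Their poses are not given: they have to be found in the camera images.
- bay: Black bay fixed to the bench: a back wall and two side cheeks, 30 mm high, 10 mm thick, no floor of its own, open towards the robot. Origin on the bench at the middle of the back wall's inner face; x points into the bay (roughly away from the robot), y along the back wall, z up. Inside: y from -135 to +135 mm, x from -95 mm (cheeks' front ends, yellow line on the bench) to 0.
- post: Orange round post fixed to the bench, 12 mm in diameter, 55 mm tall, in the bay's opening: x = -85 mm and y = +55 or -55 mm in the bay's frame (the side varies). Origin at its foot, on its axis. The gap from the post to the farther cheek (184 mm) is shorter than the profile; from the post to the back wall it is 79 mm.
- socket: Empty socket for the post: a flat steel ring, 19 mm across, flush with the bench, not an obstacle. At the mirror place of the post (x = -85 mm, y = -55 or +55 mm in the bay's frame). Origin at its centre.
- profile: Loose slotted aluminium bar, 200 mm long, 25 mm wide and high, about 0.24 kg, lying flat on the bench; slides with 1 to 3 N. Origin at the centre of its underside; x along it towards its red-capped end, y across, z up. Starts about square to the back wall, its red end 25 to 45 mm from that wall, between post and socket; the black-capped end is outside the bay.
- profile_center (a point): The centre of the profile, half-way along, across and up (12.5 mm above the bench).
- end_in (a point): Middle of the profile's red-capped end face, 12.5 mm above the bench; it starts inside the bay.
- end_out (a point): Middle of the profile's black-capped end face, 12.5 mm above the bench; it starts outside the bay, on the robot's side.
- board: Bystander: loose green circuit board on four white feet, 70 x 100 mm, 22 mm high, beside the bay outside one cheek. Origin under its centre. Leave it where it is.
- controller: Bystander: loose black controller with a green terminal block, 55 x 85 mm, 30 mm high, beside the bay outside the other cheek. Origin under its centre. Leave it where it is.
- sensor: Bystander: loose small yellow sensor block, 24 x 42 mm, 20 mm high, beyond the back wall. Origin under its centre. Leave it where it is.
Not all that is in view belongs to the job. Several things have the shape of the profile; the one meant has the colours described above.

How it is judged:
By the outcome, as a careful person would: the job done as asked, in the order asked, and still so for the second after the job is handed in, with the robot touching nothing.
It also fails if it takes over 72 s, if anything falls off the work surface, if the arm or the gripper's body presses on something with over 40 N, if the wrist force passes 120 N, or if a joint passes its speed limit or range.

## Robot

A 6-joint arm with a two-finger parallel gripper is mounted at the origin on the work surface. World frame = base frame: x ahead of the robot, y to its left, z up, the work surface at z = 0. Lengths are in mm, angles in rad, forces in N, time in s.
With the tool pointing down it reaches from about 425 to 925 mm from the base axis. Payload 12.5 kg.
Tool frame: the origin (TCP) lies midway between the tips of the shut fingers; the grasp point (between the pads) lies 19 mm behind it; z points along the fingers, y is the direction in which the jaws open and shut (so a half turn about z gives the same grasp; the last joint's range is limited). The gripper opens to 85 mm and grips with 20 to 120 N. Pads are 22 mm wide; open, the fingers measure 114 mm over their backs; the gripper's body (76 mm by 85 mm) begins 54 mm behind the grasp point. The pads swing forward as they close: fully open they stand 13 mm farther back than shut.
Start: joints at [-1.415, 0.491, 1.559, -0, 1.092, -0.106], TCP at [161.784, -603.714, 231.327] pointing down, gripper open.
Joint ranges: [-3.1, 3.1], [-0.84, 2.19], [0.05, 2.79], [-1.13, 4.28], [0.06, 2.93], [-2.69, 2.69]. Speed limits (rad/s): [2.22, 2.22, 2.79, 3.14, 3.14, 3.14].

## Interface

Orientations are given as a unit quaternion [x, y, z, w].
In Python, from cell import r, cams gives the robot as it stands.
- The arm moves only by the tool play_rows, never from a script. Its argument "commands" is a list that holds one entry, the list of rows, each a list of 7 numbers: the shift along the tool's x, y, z in cm, then the turn, a rotation vector about the tool's x, y, z in rad, then the finger opening in cm, from 0 to 8.54. A call has 1 to 12 rows; each row shifts and turns the commanded pose from where the row before left it, along the tool's axes as they then stand; what a row does not reach is not made up. A row lasts 1/8 s, in which the tool goes at most 62.5 mm and 10.7 degrees, less where a joint would pass 70% of its speed; a pose out of reach is approached as far as the arm can. A call is refused whole if a number of a shift passes 6.25 or a number of a turn 0.188, either way. A call with a gripper value outside its range is refused whole. The fingers move at their own pace and stop on an object; "newtons" is the grip in N (left out, the last holds). Time passes only in rows, so rows that do not move let the fingers close. It gives the time, the measured TCP pose, the force and the opening at its end, in the units of the state.
- r.get_obs(): the state, without advancing time (a new reading comes with each control period).
- cams.grab_frame(name): name is "scene" or "side" or "wrist"; returns (picture, depth): 384x512x3 uint8, red, green, blue; 384x512 float32, mm along the optical axis (not along the pixel's ray), 0 where there is no reading.
- cams.get_calibration(name): a dict with "fx", "fy", "cx", "cy" (pixels), "R" (3x3) and "t" (3): a world point X has camera coordinates R X + t. Camera axes: x right, y down, z forward; pixel columns grow to the right and rows downward; lengths in mm; the calibration is good to about 2 mm. The wrist camera is an equidistant fisheye: a pixel r from the principal point sees the ray r / f radians off the axis. A picture is of the moment at which its call begins: read the wrist's pose just before it. get_calibration takes no time and is no camera call; for the wrist camera it gives the pose at the moment of the call.
- r.sign_off(): hands the job in, once; it reports no verdict.
The state is a dict: "t": time; "qpos": joint angles; "joint_velocities": joint speeds; "tau": joint torques, N m; "eef_pos": TCP position; "eef_rot": TCP orientation; "wrist_force": force on the tool from outside, world axes, zero at the start; "ft_torque": the same for the moment, N m; "finger_gap": opening from 0.0 (shut) to 1.0 (fully open).
Only numpy, scipy, OpenCV 4.12 (cv2) and the standard library are available. Lean on these libraries where they do the work, as an engineer would, in place of code of your own. Each camera call takes 0.05 s, during which the arm holds its last target. There are 200 camera calls.

## Working session

There is one attempt and no reset: what is moved stays moved. The work goes in short steps, Python scripts to look and compute and a tool call to move; the robot and the scene stay as the last step left them, time stands still between calls to the robot, and variables do not carry over. Pictures are saved under pics/ and viewed, about 8 in all and at most 12, crops included, and the job is handed in when it is done.

Besides the shell and the picture viewer there is one more tool, called after "Request:" in YAML: its name, and indented under it one key for each argument. play_rows: Moves the arm, as the interface text tells. Its arguments: {"type":"object","properties":{"commands":{"type":"array","items":{"type":"array","items":{"type":"array","items":{"type":"number"}}}},"newtons":{"type":"number"}},"required":["commands"]}

```bash
mkdir -p pics; ls; cat > h.py <<'E'
import numpy as np,cv2
from cell import r,cams
def grab(n):
    c=cams.get_calibration(n); p,d=cams.grab_frame(n); return p,d,c
def save(p,name): cv2.imwrite('pics/'+name,cv2.cvtColor(p,cv2.COLOR_RGB2BGR))
def ray(c,u,v,fish=False):
    x=(u-c['cx'])/c['fx'];y=(v-c['cy'])/c['fy']
    if fish:
        t=np.hypot(x,y); k=np.sin(t)/t if t>1e-9 else 1; d=np.array([x*k,y*k,np.cos(t)])
    else: d=np.array([x,y,1.])
    R=np.array(c['R']);return -R.T@np.array(c['t']),R.T@d
def onz(c,u,v,z,fish=False):
    o,d=ray(c,u,v,fish); return o+d*(z-o[2])/d[2]
E
python3 - <<'E'
from h import *
ims=[]
for n in('scene','side'):
    p,d,c=grab(n); np.savez('pics/'+n+'0.npz',p=p,d=d,**c); save(p,n+'0.png'); print(n,c)
o=r.get_obs();print(o['t'],o['eef_pos'],o['eef_rot'],o['wrist_force'])
E
```

```text
pics
scene {'fx': 368.23554986658587, 'fy': 368.23554986658587, 'cx': 257.21713783049637, 'cy': 192.45987255467355, 'R': array([[ 2.00604211e-01,  9.79671991e-01,  8.60819026e-04],
       [ 6.84874898e-01, -1.39611182e-01, -7.15160885e-01],
       [-7.00502908e-01,  1.44053838e-01, -6.98959346e-01]]), 't': array([ -31.8443997 , -414.22847135, 1466.86462277])}
side {'fx': 423.8586035274608, 'fy': 423.8586035274608, 'cx': 253.60778407517313, 'cy': 193.7753364645735, 'R': array([[ 0.99791991, -0.06262889,  0.01527963],
       [-0.02044964, -0.53231431, -0.84629976],
       [ 0.06113638,  0.84422692, -0.53248779]]), 't': array([-634.84805767,   -6.38582476, 1375.82848734])}
0.1 [ 161.74553025 -603.50385164  230.79999995] [ 9.91445748e-01  1.30518536e-01 -1.43772230e-05 -4.90134197e-04] [ 0.1533403   0.17260785 -0.34361269]
```

View pics/scene0.png

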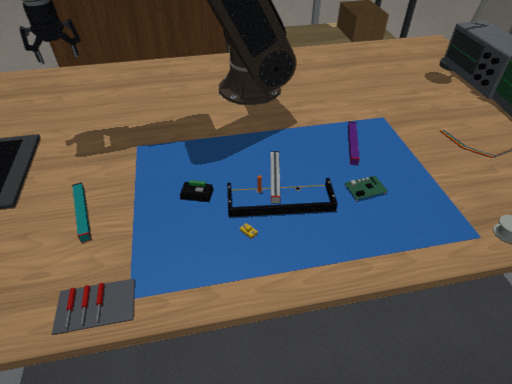

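View pics/side0.png

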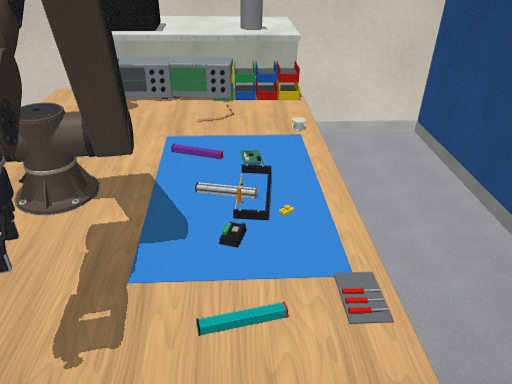

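Candidates for the profile in the scene view are the silver bar (275,177), the purple bar (353,142) and the teal bar (81,212). I choose the silver one: it is in the bay beside the orange post (260,184), with the socket at (297,188). In the side view it lies at (227,190). Next, a close crop to check this.

```bash
python3 - <<'E'
from h import *
a=np.load('pics/scene0.npz')['p'][135:250,170:400]; b=np.load('pics/side0.npz')['p'][140:255,180:310]
a=cv2.resize(a,None,fx=3.4,fy=3.4,interpolation=cv2.INTER_CUBIC)[:300] if 0 else cv2.resize(a,None,fx=2.6,fy=2.6,interpolation=cv2.INTER_CUBIC)
b=cv2.resize(b,None,fx=2.6,fy=2.6,interpolation=cv2.INTER_CUBIC)
w=np.zeros((600,800,3),np.uint8); w[:a.shape[0],:a.shape[1]]=a; w[300:300+b.shape[0],:b.shape[1]]=b
save(w,'crop0.png')
for n in('scene','side'):
    z=np.load('pics/'+n+'0.npz');c={k:z[k] for k in('fx','fy','cx','cy','R','t')}
    p=z['p'];hsv=cv2.cvtColor(p,cv2.COLOR_RGB2HSV)
    hh,s,v=[hsv[...,i].astype(int) for i in range(3)]
    m={'orange':(hh>5)&(hh<16)&(s>180)&(v>120),'red':((hh<4)|(hh>174))&(s>130)&(v>80),'silver':(s<60)&(v>110),'yellow':(hh>20)&(hh<32)&(s>150)&(v>100),'black':(v<50)}
    for k,mm in m.items():
        mm=mm.astype(np.uint8)
        roi=np.zeros_like(mm); 
        if n=='scene': roi[140:245,170:400]=1
        else: roi[140:255,185:310]=1
        N,L,st,ce=cv2.connectedComponentsWithStats(mm*roi)
        for i in range(1,N):
            if st[i,4]>5: print(n,k,st[i],ce[i].round(1),cv2.minAreaRect(np.argwhere(L==i)[:,::-1].astype(np.float32)), onz(c,*ce[i],12)[:2].round(0))
E
```

```text
scene red [271 196   9   1   9] [275. 196.] ((275.0, 196.0), (8.0, 0.0), 180.0) [622. -45.]
scene silver [271 152   4  44 134] [272.  173.8] ((272.5, 173.5), (43.0, 3.0), 90.0) [531. -32.]
scene silver [276 152   4  44 125] [277.6 173.7] ((277.6205749511719, 173.49583435058594), (43.077850341796875, 2.722520112991333), 88.02507019042969) [534. -16.]
scene silver [351 180   5   4  14] [353.2 181.5] ((353.5, 181.49998474121094), (4.242640495300293, 2.8284268379211426), 45.0) [610. 189.]
scene silver [196 188   6   3  16] [198.5 189. ] ((198.5, 189.0), (2.0, 5.0), 90.0) [ 552. -249.]
scene silver [242 225   4   2   6] [243.5 225.5] ((243.5, 225.5), (3.0, 1.0), -0.0) [ 710. -149.]
scene yellow [240 224  17  13 100] [248.2 230. ] ((248.1800079345703, 229.75997924804688), (15.200000762939453, 8.200000762939453), 36.869895935058594) [ 727. -140.]
scene black [370 177   6   8  15] [372.7 180.2] ((372.74005126953125, 180.32003784179688), (8.600000381469727, 1.6000001430511475), 53.13010025024414) [616. 247.]
scene black [ 228  178  109   39 1141] [285.9 207.2] ((281.7887878417969, 206.0663757
[... 2170 characters left out ...]
4439239502) [ 568. -237.]
side yellow [279 205  15  10  83] [285.9 210. ] ((285.92303466796875, 209.8845977783203), (8.043152809143066, 12.758106231689453), 56.3099365234375) [ 725. -151.]
side black [249 154   4   2   8] [250.5 154.5] ((250.5, 154.5), (1.0, 3.0), 90.0) [638. 222.]
side black [257 157   4   4  13] [258.6 158.5] ((258.5, 158.5), (3.0, 3.0), 90.0) [666. 189.]
side black [234 165  37  55 563] [255.1 195.1] ((252.192626953125, 191.9182891845703), (34.05854415893555, 53.458194732666016), 3.5763344764709473) [637. -63.]
side black [219 223  27  24 346] [233.4 236. ] ((232.9000244140625, 234.20001220703125), (18.782970428466797, 28.174455642700195), 26.56505012512207) [ 563. -272.]
```

View pics/crop0.png

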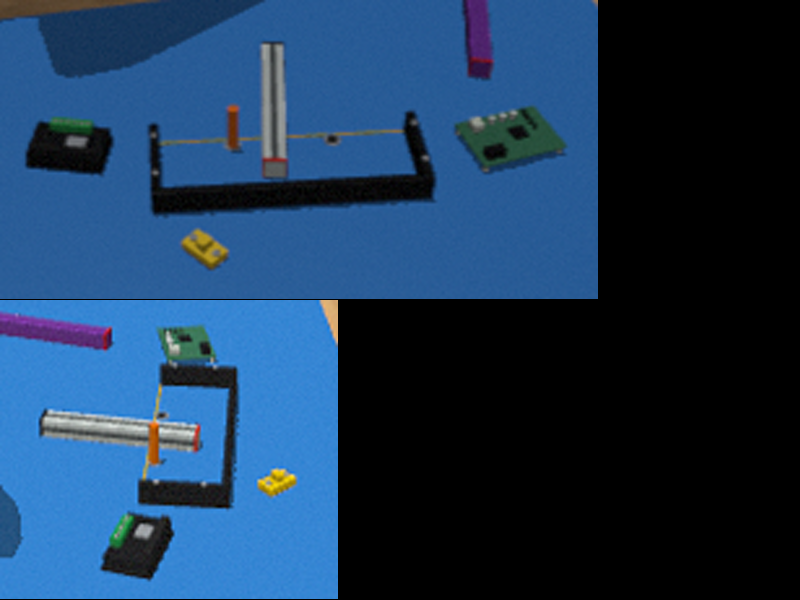

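The crop confirms it: the silver bar has its red cap inside the bay (crop 275,160) and its black cap outside (270,42). The post is on the −y side at crop (233,130). Now I'll go over the bay, squaring the tool and closing the fingers.

Request:
play_rows:
  commands:
    - [[4.75,-1.37,0,0,0,0,0],[4.75,-1.37,0,0,0,0,0],[4.75,-1.37,0,0,0,0,0],[4.75,-1.37,0,0,0,0,0],[4.75,-1.37,0,0,0,0,0],[4.75,-1.37,0,0,0,0,0],[4.75,-1.37,0,0,0,0,0],[4.75,-1.37,0,0,0,0,0],[0,0,-2,0,0,0.131,0],[0,0,-2,0,0,0.131,0],[0,-6,0,0,0,0,0],[0,-6,0,0,0,0,0]]

```text
t: 1.6
eef_pos: [500.1, -278.3, 270.9]
eef_rot: [1.0, -0.001, -0.0, -0.0]
wrist_force: [1.8, 0.3, -0.8]
finger_gap: 0.002
```

Request:
play_rows:
  commands:
    - [[0,-6,0,0,0,0,0],[0,-6,0,0,0,0,0],[0,-6,0,0,0,0,0],[0,-6,0,0,0,0,0],[0,0,0,0,0,0,0],[0,0,0,0,0,0,0]]

```text
t: 2.35
eef_pos: [500.6, -39.6, 271.2]
eef_rot: [1.0, 0.0, -0.0, 0.0]
wrist_force: [0.2, 0.1, 0.4]
finger_gap: -0.0
```

```bash
python3 - <<'E'
from h import *
p,d,c=grab('wrist'); np.savez('pics/wrist1.npz',p=p,d=d,**c); save(cv2.resize(p,(768,576)),'wrist1.png')
o=r.get_obs();print(o['t'],o['eef_pos'],o['eef_rot'],o['wrist_force'],o['finger_gap']);print(c)
z=np.load('pics/scene0.npz');c={k:z[k] for k in('fx','fy','cx','cy','R','t')}
print([onz(c,u,v,0)[:2].round(1) for u,v in((259.6,191.9),(297.7,188.5),(231.5,189.6),(325,185.4))])
E
```

```text
2.4 [500.6251027  -40.2241064  271.15883322] [ 9.99999933e-01 -3.31126499e-04 -9.05809049e-05  1.25858174e-04] [-0.47054267 -1.136654   -1.09199751] -0.0009730216585142494
{'fx': 297.3186396354542, 'fy': 297.3186396354542, 'cx': 262.5381468751595, 'cy': 191.79152569856896, 'R': array([[ 8.06078636e-04, -9.99999608e-01,  3.66518247e-04],
       [-9.44581436e-01, -6.41087817e-04,  3.28276561e-01],
       [-3.28276197e-01, -6.10823054e-04, -9.44581582e-01]]), 't': array([-40.27705714, 416.7447954 , 582.40033135])}
[array([586.1, -80.6]), array([594.2,  29.2]), array([ 560.8, -157.3]), array([597.5, 110.1])]
```

View pics/wrist1.png

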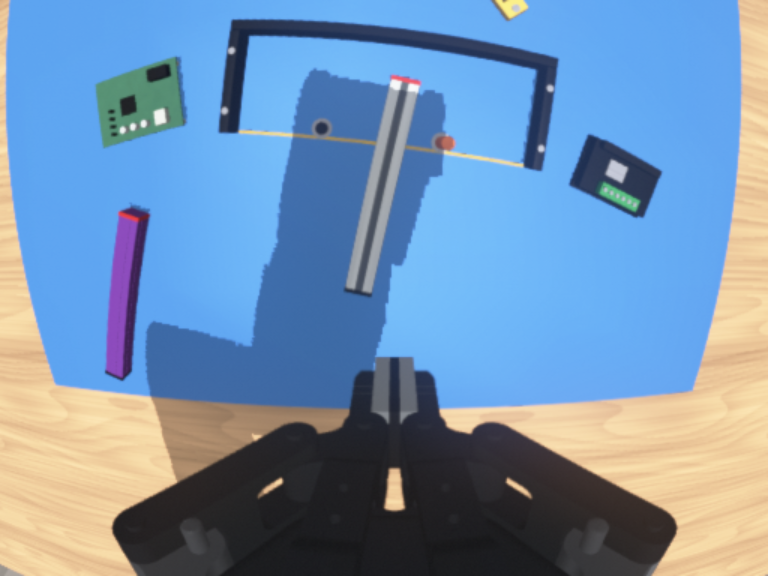

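The wrist view shows the bay from above. In 768x576 pixels: socket (321,128), post foot (440,142), yellow line from (239,131) to (524,165), inner back wall foot from (247,36) to (537,68). The profile runs from its red end (405,78) to its black end (358,293).

```bash
python3 - <<'E'
from h import *
z=np.load('pics/wrist1.npz');c={k:z[k] for k in('fx','fy','cx','cy','R','t')};d=z['d']
def q(u,v,h): return onz(c,(u+.5)/1.5-.5,(v+.5)/1.5-.5,h,True)
pts={'socket':(321,128,0),'postfoot':(440,142,0),'posttop':(446,143,55),'lineL':(239,131,0),'lineR':(524,165,0),'wallL':(247,36,0),'wallR':(537,68,0),
'wtopL':(233,20,30),'wtopR':(557,60,30),'blkL':(345,290,25),'blkR':(371,295,25),'redL':(391,77,25),'redR':(420,80,25),'cheekLf':(220,131,30),'cheekRf':(541,169,30)}
for k,(u,v,h) in pts.items():
    m=q(u,v,h); dd=d[int(v/1.5),int(u/1.5)]
    o,ry=ray(c,(u+.5)/1.5-.5,(v+.5)/1.5-.5,True); P=o+ry*dd/(np.array(c['R'])@ry)[2]
    print(k,m[:2].round(1),'depthpt',P.round(1))
# profile height: scene depth & two-view triangulation of black end top centre and red end top
def tri(a,b):
    (o1,d1),(o2,d2)=a,b; d1=d1/np.linalg.norm(d1);d2=d2/np.linalg.norm(d2)
    s=np.linalg.lstsq(np.c_[d1,-d2],o2-o1,rcond=None)[0]; A=o1+s[0]*d1;B=o2+s[1]*d2; return ((A+B)/2).round(1),np.linalg.norm(A-B).round(1)
s=np.load('pics/scene0.npz');cs={k:s[k] for k in('fx','fy','cx','cy','R','t')}
for k,w,sc in(('black top',(358,292),(272/2.6+170,43/2.6+135)),('red top',(405,78),(274/2.6+170,158/2.6+135)),('post top',(446,140),(233/2.6+170,106/2.6+135))):
    print(k,tri(ray(c,(w[0]+.5)/1.5-.5,(w[1]+.5)/1.5-.5,True),ray(cs,*sc)))
E
```

```text
socket [596.1  27. ] depthpt [596.1  26.9   0.9]
postfoot [582.4 -81.8] depthpt [582.7 -77.   47.1]
posttop [582. -81.] depthpt [582.  -81.2  53.4]
lineL [597.9 106.6] depthpt [597.9 106.1   1.4]
lineR [ 563.9 -162.2] depthpt [ 564.1 -161.2    3.4]
wallL [690.5  97.8] depthpt [688.2  94.8   8.9]
wallR [ 658.2 -172.9] depthpt [ 656.4 -169.6   10.3]
wtopL [699.9 101.3] depthpt [699.9 101.4  29.7]
wtopR [ 662.4 -182. ] depthpt [ 662.6 -182.4   28.9]
blkL [447.9   5.6] depthpt [447.4   5.7  23.8]
blkR [443.  -18.5] depthpt [442.7 -18.5  24.3]
redL [639.  -37.2] depthpt [639.  -37.2  25.1]
redR [636.6 -61.7] depthpt [639.8 -63.1   1. ]
cheekLf [598.5 114.2] depthpt [598.5 114.4  29.5]
cheekRf [ 562.8 -169.4] depthpt [ 562.8 -169.    31.2]
black top (array([446.6,  -5.4,  26. ]), np.float64(2.4))
red top (array([637.8, -48.5,  28.6]), np.float64(0.8))
post top (array([584.4, -80.5,  59.8]), np.float64(0.2))
```

Both views agree on heights: profile about 25 mm, post about 55 mm, wall 30 mm. The bay frame is origin ≈ (674,−38) with yaw ≈ −0.122. In that frame the red end is at (−34,−16), the black end at (−230,3) and the post at y=−55. I'll go to the +y side of the red end, square to the bay.

Request:
play_rows:
  commands:
    - [[0,0,0,0,0,0.122,0],[4.4,-1.45,0,0,0,0,0],[4.4,-1.45,0,0,0,0,0],[4.4,-1.45,0,0,0,0,0],[0,0,5.5,0,0,0,0],[0,0,5.5,0,0,0,0],[0,0,5.5,0,0,0,0],[0,0,5.0,0,0,0,0],[0,0,0,0,0,0,0],[0,0,0,0,0,0,0]]

```text
t: 3.65
eef_pos: [637.8, -13.5, 57.8]
eef_rot: [0.998, -0.062, 0.001, 0.0]
wrist_force: [0.5, -0.6, 0.4]
finger_gap: -0.001
```

```bash
cat >> h.py <<'E'
O=np.array([673.8,-38.]);A=-0.122
X=np.array([np.cos(A),np.sin(A)]);Y=np.array([-np.sin(A),np.cos(A)])
def bay(P): e=np.array(P)[:2]-O; return np.array([e@X,e@Y]).round(1)
E
python3 - <<'E'
from h import *
o=r.get_obs();print(o['t'],bay(o['eef_pos']),o['eef_pos'],o['eef_rot'],o['wrist_force'])
p,d,c=grab('wrist'); np.savez('pics/wrist2.npz',p=p,d=d,**c); save(p,'wrist2.png')
E
```

```text
3.65 [-38.7  19.9] [637.7652045  -13.49625206  57.84977334] [ 9.98096874e-01 -6.16595476e-02  8.45355006e-04  1.26004708e-04] [ 0.50526213 -0.56815292  0.38583779]
```

View pics/wrist2.png

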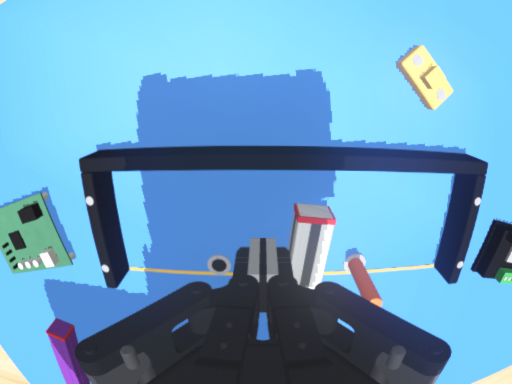

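The fingertip is on the +y side of the red end (wrist picture: tip 263,240, red end 313,213), clear of the wall. Going down and starting the push slowly.

Request:
play_rows:
  commands:
    - [[0,0,3.0,0,0,0,0],[0,0,2.1,0,0,0,0],[0,0,0,0,0,0,0],[0,0.8,0,0,0,0,0],[0,0.6,0,0,0,0,0],[0,0.4,0,0,0,0,0],[0,0.4,0,0,0,0,0],[0,0.4,0,0,0,0,0],[0,0.4,0,0,0,0,0],[0,0.4,0,0,0,0,0]]

```text
t: 4.95
eef_pos: [632.6, -46.4, 5.2]
eef_rot: [0.998, -0.061, -0.0, 0.0]
wrist_force: [-0.1, 0.8, 0.3]
finger_gap: -0.001
```

Request:
play_rows:
  commands:
    - [[0.05,0.4,0,0,0,0,0],[0.05,0.4,0,0,0,0,0],[0.1,0.4,0,0,0,0,0],[0.1,0.4,0,0,0,0,0],[0,0,0,0,0,0,0]]

```text
t: 5.58
eef_pos: [633.8, -62.8, 5.2]
eef_rot: [0.998, -0.061, 0.0, 0.0]
wrist_force: [-0.3, 0.2, 0.5]
finger_gap: -0.001
```

Request:
play_rows:
  commands:
    - [[0.15,0.4,0,0,0,0,0],[0.2,0.4,0,0,0,0,0],[0.2,0.4,0,0,0,0,0],[0.2,0.4,0,0,0,0,0],[0,0,0,0,0,0,0]]

```text
t: 6.2
eef_pos: [639.5, -79.8, 5.3]
eef_rot: [0.998, -0.061, 0.0, 0.0]
wrist_force: [1.2, 0.4, -0.3]
finger_gap: 0.0
```

```bash
python3 - <<'E'
from h import *
o=r.get_obs();print(o['t'],bay(o['eef_pos']),o['eef_pos'],o['wrist_force'],o['ft_torque'])
ims=[]
for n in('scene','wrist'):
    p,d,c=grab(n); np.savez('pics/'+n+'3.npz',p=p,d=d,**c)
    ims.append(p if n=='wrist' else cv2.resize(p[135:250,170:400],None,fx=2,fy=2,interpolation=cv2.INTER_CUBIC))
w=np.zeros((600,512,3),np.uint8); w[:230,:460]=ims[0]; w[216:,:]=ims[1]
save(w,'c3.png')
E
```

```text
6.2 [-29.  -45.6] [639.47146474 -79.77999422   5.29707889] [ 1.17098094  0.39962311 -0.33080651] [-0.02738255 -0.19252457 -0.03901795]
```

View pics/c3.png

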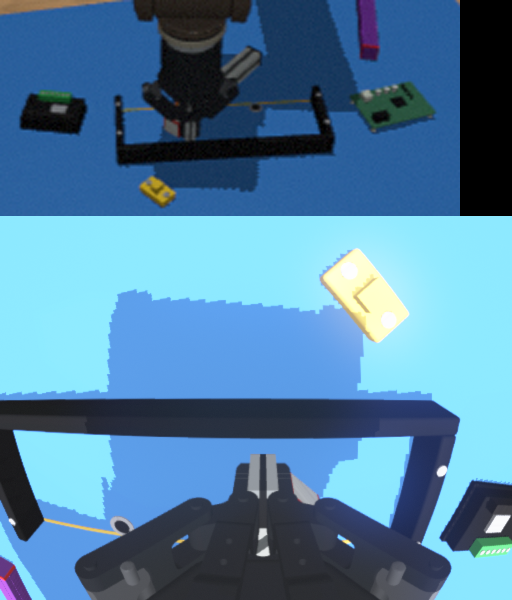

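The profile has turned and its red end is past the fingertip on the post side (crop 180,128), with the fingers clear of the wall. Now I'll back off, rise and measure.

Request:
play_rows:
  commands:
    - [[0.4,-0.6,0,0,0,0,0],[0,-0.6,-0.5,0,0,0,0],[0,0,-5,0,0,0,0],[0,0,-6,0,0,0,0],[-3,0,-5,0,0,0,0],[-5,0,-3.5,0,0,0,0],[-5,0,-3,0,0,0,0],[-5,-1,-3,0,0,0,0],[0,0,0,0,0,0,0],[0,0,0,0,0,0,0]]

```text
t: 7.55
eef_pos: [467.6, -35.7, 265.6]
eef_rot: [0.998, -0.061, 0.001, 0.0]
wrist_force: [0.5, 0.5, 0.7]
finger_gap: -0.005
```

```bash
cat >> h.py <<'E'
def look(tag):
    p,d,c=grab('wrist'); save(cv2.resize(p,(768,576)),tag+'.png'); np.savez('pics/'+tag+'.npz',p=p,d=d,**c)
    o=r.get_obs(); print(o['t'],bay(o['eef_pos']),o['eef_pos'].round(1),o['wrist_force'].round(1))
    hsv=cv2.cvtColor(p,cv2.COLOR_RGB2HSV).astype(int); s,v=hsv[...,1],hsv[...,2]
    # top-face pixels: grey, depth point near z 25
    yy,xx=np.nonzero((s<70)&(v>40)); P=[]
    for u,w in zip(xx,yy):
        if d[w,u]<=0: continue
        a,q=ray(c,u,w,True); pt=a+q*d[w,u]/(np.array(c['R'])@q)[2]
        if 20<pt[2]<29:
            b=bay(pt)
            if -260<b[0]<5 and -130<b[1]<180: P.append(b)
    P=np.array(P,np.float32); 
    from scipy.spatial import cKDTree
    n=cKDTree(P).query_ball_point(P,8,return_length=True); P=P[n>10]
    R_=cv2.minAreaRect(P); print(len(P),R_,cv2.boxPoints(R_).round(1).tolist())
E
python3 -c "
from h import *
look('w4')"
```

```text
7.6 [-204.8  -23. ] [467.8 -35.9 265. ] [ 0.1  0.7 -0.1]
2823 ((-115.6727294921875, -1.1027679443359375), (25.293806076049805, 193.0301055908203), 46.324974060058594) [[-194.1999969482422, 56.400001525878906], [-54.599998474121094, -76.9000015258789], [-37.099998474121094, -58.599998474121094], [-176.6999969482422, 74.69999694824219]]
```

View pics/w4.png

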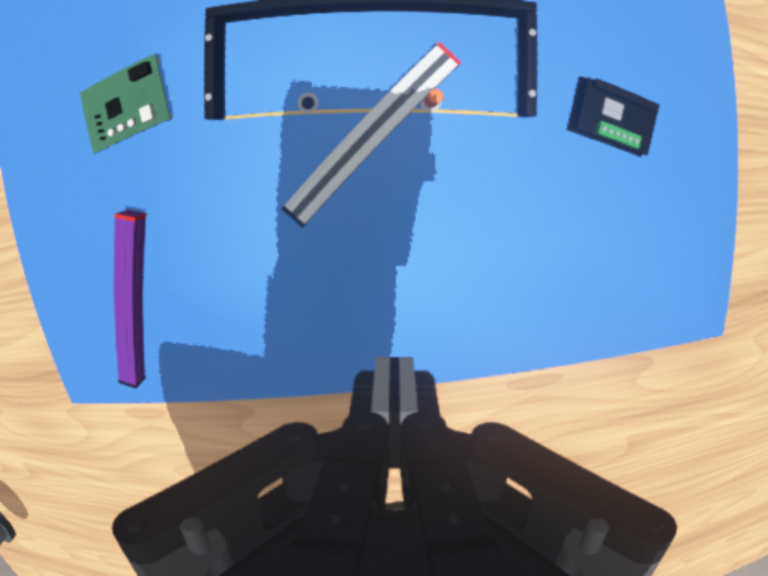

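The profile has pivoted to about 44° against the post: red end at bay (−43,−70) behind the post, black end at (−188,68). Picture: red (448,53), post (433,97), black (294,215). Next I push the black end round, going down on its front side first.

Request:
play_rows:
  commands:
    - [[-0.5,-5,3,0,0,0,0],[0,0,6,0,0,0,0],[0,0,6,0,0,0,0],[0,0,5,0,0,0,0],[0,0,4,0,0,0,0],[0,0,1.9,0,0,0,0],[0,0,0,0,0,0,0],[0,0,0,0,0,0,0]]

```text
t: 8.6
eef_pos: [468.7, 14.3, 6.3]
eef_rot: [0.998, -0.061, -0.0, 0.0]
wrist_force: [-0.1, 0.2, 1.2]
finger_gap: -0.001
```

```bash
python3 -c "
from h import *
o=r.get_obs(); print(o['t'],bay(o['eef_pos']),o['eef_pos'],o['wrist_force'])"
```

```text
8.6 [-209.9   26.9] [468.70722052  14.28370599   6.2629685 ] [-0.05190613  0.20377393  1.24963358]
```

Request:
play_rows:
  commands:
    - [[0.5,-0.5,0,0,0,0,0],[0.5,-0.5,0,0,0,0,0],[0.4,-0.5,0,0,0,0,0],[0.45,-0.35,0,0,0,0,0],[0.45,-0.35,0,0,0,0,0],[0.45,-0.35,0,0,0,0,0],[0.45,-0.35,0,0,0,0,0],[0.45,-0.35,0,0,0,0,0],[0,0,0,0,0,0,0]]

```text
t: 9.72
eef_pos: [509.1, 42.3, 6.3]
eef_rot: [0.998, -0.061, 0.0, 0.0]
wrist_force: [-0.5, 0.1, 0.0]
finger_gap: -0.001
```

Request:
play_rows:
  commands:
    - [[0.45,-0.23,0,0,0,0,0],[0.45,-0.23,0,0,0,0,0],[0.45,-0.23,0,0,0,0,0],[0.45,-0.23,0,0,0,0,0],[0.45,-0.23,0,0,0,0,0],[0.5,-0.15,0,0,0,0,0],[0.5,-0.15,0,0,0,0,0],[0.5,-0.15,0,0,0,0,0],[0.5,-0.15,0,0,0,0,0],[0.4,-0.15,0,0,0,0,0],[0,0,0,0,0,0,0]]

```text
t: 11.1
eef_pos: [557.4, 55.3, 6.3]
eef_rot: [0.998, -0.061, 0.0, 0.0]
wrist_force: [-0.3, 0.3, 0.1]
finger_gap: 0.0
```

```bash
python3 -c "
from h import *
o=r.get_obs(); print(o['t'],bay(o['eef_pos']),o['eef_pos'],o['wrist_force'])
p,d,c=grab('wrist'); np.savez('pics/w5.npz',p=p,d=d,**c); save(p,'w5.png')"
```

```text
11.1 [-126.9   78.5] [557.42986744  55.3452403    6.29536513] [-0.30029718  0.3060596   0.09925063]
```

View pics/w5.png

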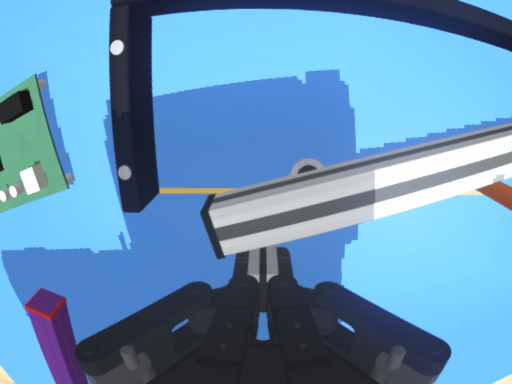

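The black end (215,225) is swinging in with clearance to the cheek (135,200), and the post is touching the front face on the right. Continuing the arc.

Request:
play_rows:
  commands:
    - [[0.45,-0.08,0,0,0,0,0],[0.45,-0.08,0,0,0,0,0],[0.45,-0.06,0,0,0,0,0],[0.45,-0.06,0,0,0,0,0],[0.45,-0.04,0,0,0,0,0],[0.45,0,0,0,0,0,0],[0.45,0,0,0,0,0,0],[0.4,0,0,0,0,0,0],[0,0,0,0,0,0,0]]

```text
t: 12.28
eef_pos: [593.0, 54.1, 6.3]
eef_rot: [0.998, -0.061, 0.0, 0.0]
wrist_force: [0.8, 0.2, 0.5]
finger_gap: 0.004
```

Request:
play_rows:
  commands:
    - [[-1.0,0,0,0,0,0,0],[-4.0,1,-1,0,0,0,0],[-4.0,4,-5,0,0,0,0],[-3,4,-5,0,0,0,0],[0,0,-6,0,0,0,0],[0,0,-6,0,0,0,0],[0,0,0,0,0,0,0],[0,0,0,0,0,0,0]]

```text
t: 13.28
eef_pos: [473.4, -10.2, 221.5]
eef_rot: [0.998, -0.061, -0.0, 0.0]
wrist_force: [-0.4, -0.2, -0.1]
finger_gap: 0.005
```

```bash
python3 -c "
from h import *
look('w6')"
```

```text
13.325 [-202.3    3.3] [473.4 -10.1 220.9] [-0.7  0.1 -0.9]
3586 ((-69.27520751953125, 5.141807556152344), (28.56127166748047, 193.31045532226562), 0.4802551567554474) [[-84.4000015258789, 101.69999694824219], [-82.69999694824219, -91.5999984741211], [-54.20000076293945, -91.4000015258789], [-55.79999923706055, 101.9000015258789]]
```

View pics/w6.png

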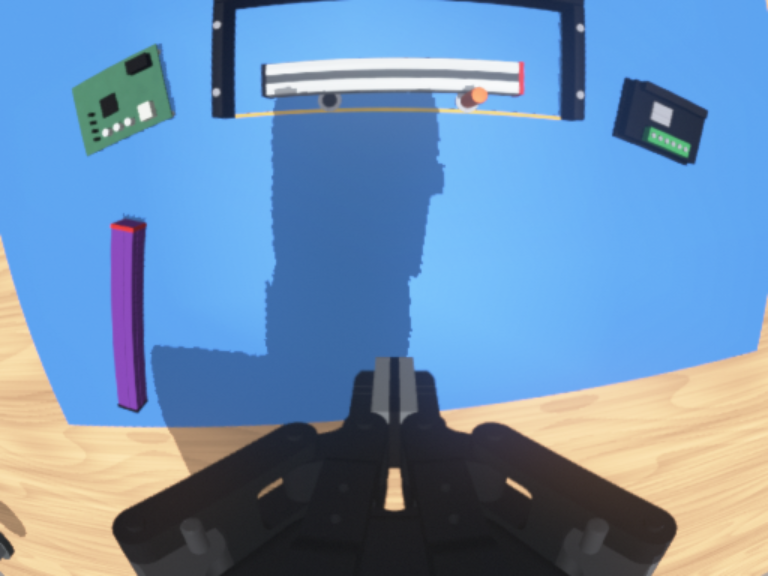

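The profile now lies parallel to the back wall (within 0.5°), behind the post and fully inside. Picture: black (265,80), red (521,78), post (480,95). Bay centre ≈ (−67,5). It still touches the post, so I'll push it at its middle, deeper toward the wall, with the hand turned 90° so the knuckles stay clear of the post.

```bash
python3 -c "
from h import *
o=r.get_obs(); print(o['qpos'].round(3))"
```

```text
[-0.161  0.29   1.93  -0.     0.923  1.532]
```

Request:
play_rows:
  commands:
    - [[0,0,0,0,0,-0.1745,0],[0,0,0,0,0,-0.1745,0],[0,0,0,0,0,-0.1745,0],[0,0,0,0,0,-0.1745,0],[0,0,0,0,0,-0.1745,0],[0,0,0,0,0,-0.1745,0],[0,0,0,0,0,-0.1745,0],[0,0,0,0,0,-0.1745,0],[0,0,0,0,0,-0.1745,0],[0.1,4.5,5,0,0,0,0],[0.1,4.0,5,0,0,0,0],[0,0,0,0,0,0,0]]

```text
t: 14.82
eef_pos: [553.9, -18.2, 120.4]
eef_rot: [0.749, 0.662, -0.003, -0.004]
wrist_force: [0.7, -0.4, 0.8]
finger_gap: -0.001
```

```bash
python3 -c "
from h import *
o=r.get_obs(); print(o['t'],bay(o['eef_pos']),o['eef_pos'],o['eef_rot'].round(3),o['qpos'].round(2))"
```

```text
14.825 [-121.4    5.1] [553.87993965 -18.20589089 120.38472419] [ 0.749  0.662 -0.003 -0.004] [-0.15  0.53  1.84 -0.    0.78 -0.03]
```

Request:
play_rows:
  commands:
    - [[0,0,5,0,0,0,0],[0,0,4,0,0,0,0],[0,0,2.4,0,0,0,0],[0,1,0,0,0,0,0],[0,1,0,0,0,0,0],[0,0.6,0,0,0,0,0],[0,0.4,0,0,0,0,0],[0,0.4,0,0,0,0,0],[0,0.4,0,0,0,0,0],[0,0.4,0,0,0,0,0],[0,0,0,0,0,0,0]]

```text
t: 16.2
eef_pos: [596.0, -23.4, 13.6]
eef_rot: [0.749, 0.663, -0.0, -0.0]
wrist_force: [-5.4, 1.3, 8.2]
finger_gap: 0.0
```

Request:
play_rows:
  commands:
    - [[0,0.4,0,0,0,0,0],[0,0.4,0,0,0,0,0],[0,0.4,0,0,0,0,0],[0,0.4,0,0,0,0,0],[0,0.4,0,0,0,0,0],[0,0,0,0,0,0,0]]

```text
t: 16.95
eef_pos: [615.9, -25.8, 13.6]
eef_rot: [0.749, 0.663, -0.0, -0.0]
wrist_force: [-5.4, 2.4, 8.1]
finger_gap: -0.003
```

```bash
python3 -c "
from h import *
o=r.get_obs(); print(o['t'],bay(o['eef_pos']),o['eef_pos'],o['wrist_force'])"
```

```text
16.95 [-58.9   5. ] [615.92210304 -25.81708598  13.61397082] [-5.43713128  2.44824232  8.06816883]
```

The height reads 13.6 mm instead of 6 mm, with 8 N upward. I'm stopping to look before pushing further.

```bash
python3 -c "
from h import *
w=np.zeros((600,800,3),np.uint8)
p,d,c=grab('wrist'); np.savez('pics/w7.npz',p=p,d=d,**c); w[:300,:400]=cv2.resize(p,(400,300),interpolation=cv2.INTER_AREA)
p,d,c=grab('scene'); np.savez('pics/scene7.npz',p=p,d=d,**c); w[:300,400:]=cv2.resize(p[150:240,220:340],(400,300),interpolation=cv2.INTER_CUBIC)
p,d,c=grab('side'); np.savez('pics/side7.npz',p=p,d=d,**c); w[300:,:400]=cv2.resize(p[145:235,190:310],(400,300),interpolation=cv2.INTER_CUBIC)
save(w,'c7.png'); o=r.get_obs(); print(o['tau'].round(2),o['ft_torque'].round(2),o['wrist_force'].round(1))"
```

```text
[-3.600e-01 -6.396e+01 -1.727e+01 -1.000e-02 -1.080e+00  0.000e+00] [0.12 0.72 0.  ] [-5.4  0.9  8.3]
```

View pics/c7.png

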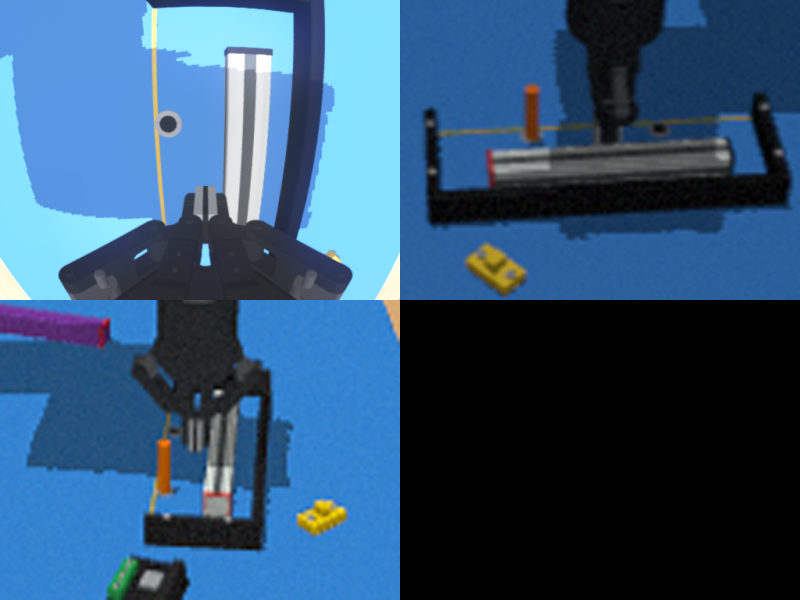

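The push looks undisturbed: fingertip (wrist 205,195) on the front face at mid-length, post and wall clear of the hand. The steady 8 N downward load still needs explaining, so I'll check the profile's tilt from depth.

```bash
python3 - <<'E'
from h import *
for n,f in(('w7',1),('scene7',0),('side7',0)):
    z=np.load(f'pics/{n}.npz');c={k:z[k] for k in('fx','fy','cx','cy','R','t')};d=z['d'];p=z['p']
    hsv=cv2.cvtColor(p,cv2.COLOR_RGB2HSV).astype(int)
    L=[]
    for w in range(0,384):
        for u in range(0,512):
            if d[w,u]<=0 or hsv[w,u,1]>80: continue
            a,q=ray(c,u,w,f); P=a+q*d[w,u]/(np.array(c['R'])@q)[2]; b=bay(P)
            if -62<b[0]<-3 and -110<b[1]<120 and 15<P[2]<45: L.append([*b,P[2]])
    L=np.array(L); print(n,len(L))
    for lo,hi in((-110,-60),(30,60),(60,110)):
        for xa in range(-62,-2,5):
            s=L[(L[:,1]>lo)&(L[:,1]<hi)&(L[:,0]>=xa)&(L[:,0]<xa+5)]
            if len(s)>4: print((lo,hi),xa,len(s),np.median(s[:,2]).round(1),end=' | ')
        print()
E
```

```text
w7 12162

(30, 60) -47 694 24.2 | (30, 60) -42 639 24.5 | (30, 60) -37 629 24.8 | (30, 60) -32 604 24.7 | (30, 60) -27 587 24.5 | (30, 60) -22 33 24.0 | 
(60, 110) -47 1132 24.3 | (60, 110) -42 1023 24.6 | (60, 110) -37 997 24.8 | (60, 110) -32 968 24.6 | (60, 110) -27 927 24.5 | (60, 110) -22 36 23.5 | 
scene7 680
(-110, -60) -47 9 26.2 | (-110, -60) -42 18 25.6 | (-110, -60) -37 15 25.8 | (-110, -60) -32 14 24.8 | (-110, -60) -27 34 22.2 | (-110, -60) -22 12 18.3 | 
(30, 60) -47 11 26.3 | (30, 60) -42 14 26.2 | (30, 60) -37 13 25.6 | (30, 60) -32 15 25.9 | (30, 60) -27 33 23.9 | (30, 60) -22 10 18.8 | 
(60, 110) -47 16 25.0 | (60, 110) -42 23 25.4 | (60, 110) -37 18 26.1 | (60, 110) -32 25 26.0 | (60, 110) -27 52 21.8 | 
side7 259
(-110, -60) -47 6 23.7 | (-110, -60) -42 13 25.0 | (-110, -60) -37 11 24.2 | (-110, -60) -32 16 24.3 | (-110, -60) -27 11 25.4 | (-110, -60) -22 7 22.1 | 
(30, 60) -42 6 24.3 | (30, 60) -32 6 25.0 | (30, 60) -27 6 25.5 |
```

The profile is flat (top at 24–26 mm) and parallel, spanning x −47…−22. The downward load fits the tapered finger backs bearing on its upper edge, so I'll stop pushing here. It is well behind the post. Backing off, then rising.

Request:
play_rows:
  commands:
    - [[0,-0.5,0,0,0,0,0],[0,-1,0,0,0,0,0],[0,-1,0,0,0,0,0],[0,-2,-1,0,0,0,0],[0,-3,-5,0,0,0,0],[0,-3,-6,0,0,0,0],[0,-3,-6,0,0,0,0],[0,0,-5,0,0,0.1745,0],[0,0,0,0,0,0.1745,0],[0,0,0,0,0,0.1745,0],[0,0,0,0,0,0.1745,0],[0,0,0,0,0,0.1745,0]]

```text
t: 18.6
eef_pos: [485.7, -9.8, 234.3]
eef_rot: [0.96, 0.281, -0.0, 0.0]
wrist_force: [-0.5, -0.2, 0.2]
finger_gap: 0.0
```

Request:
play_rows:
  commands:
    - [[0,0,0,0,0,0.1745,0],[0,0,0,0,0,0.1745,0],[0,0,0,0,0,0.1745,0],[0,0,0,0,0,0.1745,0],[0,0,0,0,0,0,0],[0,0,0,0,0,0,0]]

```text
t: 19.35
eef_pos: [486.1, -9.9, 234.3]
eef_rot: [0.998, -0.059, -0.0, 0.0]
wrist_force: [-1.2, -0.1, 0.0]
finger_gap: 0.004
```

```bash
python3 -c "
from h import *
look('w8')"
```

```text
19.4 [-189.7    5.1] [486.1  -9.9 234.4] [-0.1 -1.1 -0.5]
3339 ((-34.16963195800781, 5.301544189453125), (25.832765579223633, 193.33143615722656), 0.16868144273757935) [[-47.400001525878906, 101.9000015258789], [-46.79999923706055, -91.4000015258789], [-21.0, -91.30000305175781], [-21.5, 102.0]]
```

View pics/w8.png

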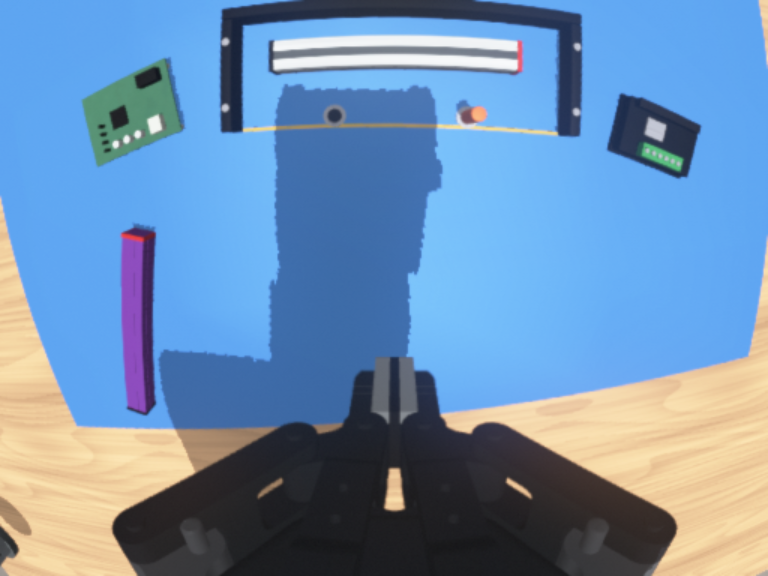

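The profile lies straight in the bay from black (270,57) to red (520,57), behind the post (478,115), with the hand clear. Handing in.

```bash
python3 -c "
from h import *
print(r.sign_off())"
```

```text
the job is handed in; nothing more can be done
None
```

The profile is put away, and the job was handed in at about 19 s of the 72 s allowed. I pushed the red end sideways behind the post and swung the black end round the post into the bay. A last push at mid-length moved it about 33 mm towards the back wall. All of this was done with the shut fingertips, and I never pinched or lifted the profile.

- **Final position:** the last wrist view puts the profile's centre at about x −34, y +5 mm in the bay's frame and parallel to the back wall within about 0.2°. It spans x −47 to −21 mm, clear of the post, with 20 mm or more to the wall. Its ends are at about y −95 and +105 mm, inside the cheeks.
- **Hand:** the fingertips ended more than 230 mm above the bench, with the force reading back near zero.
- **Bystanders:** the board and controller look unmoved in the last picture, though I compared them only by eye. The sensor was out of that view; it looked in place in the pictures taken during the last push, and nothing went near it.
- **One reading disagreed:** during the last push the tip rode about 7 to 9 mm higher than commanded, with about 8 N upward and 5 N along the push. I think the tapered finger backs were bearing on the profile's upper edge, so that push was firmer than the others, which stayed within 1 to 2 N. Depth images taken during the push showed the profile flat, with its top at 24 to 26 mm, and the force went away when I backed off.

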